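# Hold the hidden bolt behind the tool-arm bracket

### The job

The little tool arm on the bracket droops because its nut is loose. Hang the steel jig plate with the hole by that hole on the upright post at the arm's end, right down on its shoulder, and let go of it; then reach down into the narrow gap behind the bracket's plate, grip the bolt's flat-sided head, and hold it from turning with the arm level and still carrying the plate, ready for me to tighten the nut. Finish while still holding the head, touching neither arm nor plate, and leave everything else on the desk where it stands.

Things in the scene. Friction and masses are not known exactly. Their poses are not given: they have to be found in the camera images.
- bracket: Fixed bracket. Origin on the desk under the bolt head; x along the bolt from the front (arm side) to the back, y to the arm's post end. Front: dark steel plate 5 thick, 80 wide, x -30 to -25 mm, top 115 above the desk. Back: wooden wall 100 wide, x +26 to +38, top 102. Between them a 51 mm gap, open above and at both y ends, floor 8 above the desk.
- bolt_head: Steel bolt head in the middle of the gap, behind the front plate, seen from above: a block 14 mm (x, along the bolt) by 12 (y, between its two flats, the grasp) by 26 tall (z). Origin at its centre on the bolt axis, 85 above the desk. It turns with the arm: flats upright when the arm is level. An 8 mm shank joins it to the front plate.
- pivot (a joint): Turn of bolt, head and arm together about the level bolt axis, rad: 0 = arm level, head's flats upright; positive = post end droops. Stops at -0.12 and 0.28. Friction 0.035 N m keeps the bare arm where it is; the plate's weight (0.10 to 0.17 N m) pulls it to the droop stop unless the head is held. It is damped. A firm squeeze on the flats by upright fingers turns it to level.
- tool_arm: Aluminium bar 8 by 118 by 14 mm in front of the bracket's plate (x -50), running to the bracket's +y side, y -11 to +107. Origin on the bolt axis at the head's centre. At its end, y 105, a round shoulder 24 across, on it an upright steel post 8 thick, 38 high, with tapered top.
- post_foot (a point): Foot of the post, centre of the shoulder's top, 11 above the bolt axis when level; z along the post. A hung plate's origin lies here.
- post_tip (a point): Top of the post, 38 from post_foot along the post.
- jig_plate: Loose steel plate 60 (x) by 32 (y) by 10 thick (z), 0.10 to 0.16 kg, with a 17 mm round hole through its middle; lying flat. Origin at the hole's centre on the underside.
- blank_plate: Bystander: the same steel plate, 60 by 32 by 10, but without a hole, lying flat. Origin centre of underside.
- end_cap_a: Bystander: chromed harmonica end cap, about 26 by 30 by 22 high. Origin at underside.
- end_cap_b: Bystander: the other, same end cap.
- parts_cup: Bystander: pewter parts cup, 68 across, 65 high. Origin centre of underside.
- harmonica: Bystander: harmonica 102 (x) by 28 by 20 high. Origin centre of underside.
- metronome: Bystander: walnut pyramid metronome, 110 square at the foot, 220 high. Origin centre of underside.
Things that resemble listed ones, but are neither listed nor needed, are in the scene too. Leave any pink look-alike of the jig_plate alone.

How it is judged:
By the outcome, as a careful person would: the job done as asked, in the order asked, and still so for the second after the job is handed in, while the arm keeps its last pose, push and grip.
It also fails if it takes over 54 s, if anything falls off the work surface, if the arm or the gripper's body presses on something with over 40 N, if the wrist force passes 120 N, or if a joint passes its speed limit or range.

### The arm

A 7-joint arm with a two-finger parallel gripper is mounted at the origin on the work surface. World frame = base frame: x ahead of the robot, y to its left, z up, the work surface at z = 0. Lengths are in mm, angles in rad, forces in N, time in s.
With the tool pointing down it reaches from about 425 to 800 mm from the base axis. Payload 8.3 kg.
Tool frame: the origin (TCP) lies between the finger pads; the fingertips stand bot.tips_ahead ahead of it and the grasp point (between the pads) is the TCP (bot.tips_ahead is the distance from the TCP to the fingertips, in mm); z points along the fingers, y is the line along which they close (so a half turn about z gives the same grasp; the last joint's range is limited). The gripper opens to 85 mm and grips with 20 to 120 N. Pads are 22 mm wide; open, the fingers measure 114 mm over their backs; the gripper's body (76 mm by 85 mm) begins 54 mm behind the grasp point. The pads swing forward as they close: fully open they stand 13 mm farther back than shut.
Start: joints at [-0.063, 0.383, 0.016, 1.37, -0.006, 1.388, -0.046], TCP at [624.984, 0.046, 250.279] pointing down, gripper open.
Joint ranges: [-2.95, 2.95], [-0.25, 2.06], [-1.52, 1.56], [0.18, 2.33], [-1.44, 4.58], [0.02, 2.06], [-3.01, 3.01]. Speed limits (rad/s): [2.39, 2.39, 3.01, 3.01, 3.14, 3.14, 3.14].

### API

Orientations are given as a unit quaternion [x, y, z, w].
In Python, from rig import bot gives the robot as it stands. The module is installed in compiled form; this text tells all that it offers.
- The arm moves only by the tool step_arm, never from a script. Its argument "increments" is a list of rows, each a list of 3 entries, a list of its own where there are three numbers: the shift along the tool's x, y, z scaled (see below), then the turn, a rotation vector about the tool's x, y, z scaled (see below), then the opening, from 0 (shut) to 1 (fully open). In form: [[[dx, dy, dz], [rx, ry, rz], grip], ...]. A call has 1 to 20 rows; each row is the pose to reach, as a shift and turn from the pose commanded when the call began, along the tool's axes at that moment; what a row does not reach only later rows make up. The controller multiplies each number of a shift by 1000 mm and each number of a turn by 60 degrees. A row lasts 1/12 s, in which the tool goes at most 41.7 mm and 7.16 degrees, less where a joint would pass 70% of its speed; a pose out of reach is approached as far as the arm can. A call with a number of a shift or a turn outside -1 to 1 is refused whole. A call with a gripper value outside its range is refused whole. The fingers move at their own pace and stop on an object; the grip force is fixed at half the most. Time passes only in rows, so rows that repeat a pose let the fingers close. It gives the time, the measured TCP pose, the force, the opening and the grip force at its end, in the units of the state.
- bot.state(): the state, without advancing time (a new reading comes with each control period).
- bot.grab_frame(name): name is "scene" or "side" or "wrist"; returns (picture, depth): 384x512x3 uint8, red, green, blue; 384x512 float32, mm along the optical axis (not along the pixel's ray), 0 where there is no reading.
- bot.camera_info(name): a dict with "fovy" (degrees; the focal length in pixels is half the picture's height over the tangent of half this angle, whatever the lens; pixels are square), "cx", "cy" (the principal point, pixels), "T" (4x4, takes a point from camera to world coordinates). Camera axes: x right, y down, z forward; pixel columns grow to the right and rows downward; lengths in mm; the calibration is good to about 2 mm. The wrist camera is an equidistant fisheye: a pixel r from the principal point sees the ray r / f radians off the axis. A picture is of the moment at which its call begins: read the wrist's pose just before it. camera_info takes no time and is no camera call; for the wrist camera it gives the pose at the moment of the call.
- bot.job_done(): hands the job in; it is judged then, once.
The state is a dict: "time_s": time; "joint_positions": joint angles; "dq": joint speeds; "effort": joint torques, N m; "eef_pos": TCP position; "ee_rot": TCP orientation; "contact_force": force on the tool from outside, world axes, zero at the start; "moment": the same for the moment, N m; "gripper_width": finger opening in mm; "finger_force": force on a finger pad.
Only numpy, scipy, OpenCV 4.12 (cv2) and the standard library are available. Lean on these libraries where they do the work, as an engineer would, in place of code of your own. Each camera call takes 0.05 s, during which the arm holds its last target. There are 200 camera calls.

## Working session

There is one attempt and no reset: what is moved stays moved. The work goes in short steps, Python scripts to look and compute and a tool call to move; the robot and the scene stay as the last step left them, time stands still between calls to the robot, and variables do not carry over. Pictures are saved under pics/ and viewed, at most 10 in all, crops included, and the job is handed in when it is done.

Besides the shell and the picture viewer there is one more tool, called after "Call:" in YAML: its name, and indented under it one key for each argument. step_arm: Moves the arm, as the interface text tells. Shifts and turns lie within -1 to 1; 1 stands for 1000 mm of shift or 60 degrees of turn. Its arguments: {"type":"object","properties":{"increments":{"type":"array"}},"required":["increments"]}

```bash
mkdir -p pics
cat > h.py <<'E'
import numpy as np, cv2, pickle
from rig import bot
def grab(n):
    ci=bot.camera_info(n); im,d=bot.grab_frame(n); return im,d,ci
def cloud(d,ci,fish=False):
    H,W=d.shape; f=H/2/np.tan(np.radians(ci['fovy'])/2)
    v,u=np.mgrid[:H,:W].astype(float); a=(u-ci['cx'])/f; b=(v-ci['cy'])/f
    if fish:
        r=np.hypot(a,b)+1e-9; s=np.tan(np.minimum(r,1.5))/r; a,b=a*s,b*s
    P=np.stack([a*d,b*d,d,np.ones_like(d)],-1)@np.array(ci['T']).T
    P=P[...,:3]; P[d<=0]=np.nan; return P
E
python3 - <<'E'
from h import *
s=bot.state(); print(s, bot.tips_ahead)
D={}
for n in ['scene','side','wrist']:
    im,d,ci=grab(n); D[n]=(im,d,ci); print(n,ci)
    
pickle.dump(D,open('d0.pkl','wb'))
cv2.imwrite('pics/a.png',cv2.resize(np.hstack([D['scene'][0],D['side'][0]])[...,::-1],(800,300)))
cv2.imwrite('pics/scene.png',cv2.resize(D['scene'][0][...,::-1],(800,600)))
cv2.imwrite('pics/wrist.png',cv2.resize(D['wrist'][0][...,::-1],(800,600)))
E
```

```text
{'time_s': 0.0, 'joint_positions': array([-0.06286389,  0.38425813,  0.01636734,  1.37119137, -0.0063396 ,
        1.38820719, -0.04650517]), 'dq': array([-0.00014831, -0.00027912, -0.00091043,  0.00126516,  0.00156643,
       -0.00152155,  0.00015728]), 'effort': array([-4.50568632e-04, -6.27588844e+01,  8.43669288e-01, -3.71825659e+01,
        1.65239023e-02,  1.39937960e-02, -1.08329079e-04]), 'eef_pos': array([6.24515421e+02, 2.99984487e-02, 2.49249470e+02]), 'ee_rot': array([ 0.70709894,  0.7071139 , -0.0007119 , -0.00071382]), 'contact_force': array([-0.61613581, -0.24024183, -0.61397882]), 'moment': array([-0.0208528 , -0.05982143, -0.04917988]), 'finger_force': 0.0, 'gripper_width': 85.68662600323974} 19.0
scene {'fovy': 55.26197711384593, 'cx': 253.49167825540755, 'cy': 196.71872083465806, 'T': array([[-8.45757334e-01,  4.26453448e-01, -3.20674272e-01,
         8.62473825e+02],
       [ 5.33567723e-01,  6.75824955e-01, -5.08493967e-01,
         5.54459570e+02],
       [-1.29330547e-04, -6.01163943e-01, -7.99125708e-01,
         9.03278882e+02],
       [ 0.00000000e+00,  0.00
[... 218 characters left out ...]
839512e+02],
       [-2.80893450e-01, -5.20732252e-01,  8.06186573e-01,
        -7.78477403e+02],
       [ 1.51885257e-02, -8.42312830e-01, -5.38774912e-01,
         6.70288809e+02],
       [ 0.00000000e+00,  0.00000000e+00,  0.00000000e+00,
         1.00000000e+00]])}
wrist {'fovy': 65.70646984690485, 'cx': 256.0297587499089, 'cy': 187.1706778991594, 'T': array([[ 9.99998520e-01,  1.53271766e-03, -7.80973247e-04,
         6.23609565e+02],
       [ 1.22074160e-03, -9.52162732e-01, -3.05589009e-01,
         7.80662105e+01],
       [-1.21199529e-03,  3.05587603e-01, -9.52163194e-01,
         3.72913343e+02],
       [ 0.00000000e+00,  0.00000000e+00,  0.00000000e+00,
         1.00000000e+00]])}
```

View pics/scene.png

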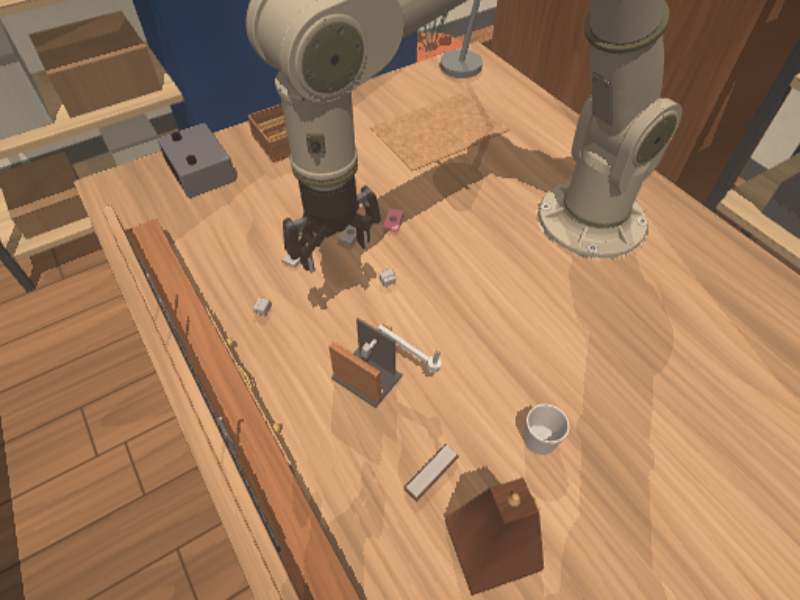

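View pics/wrist.png

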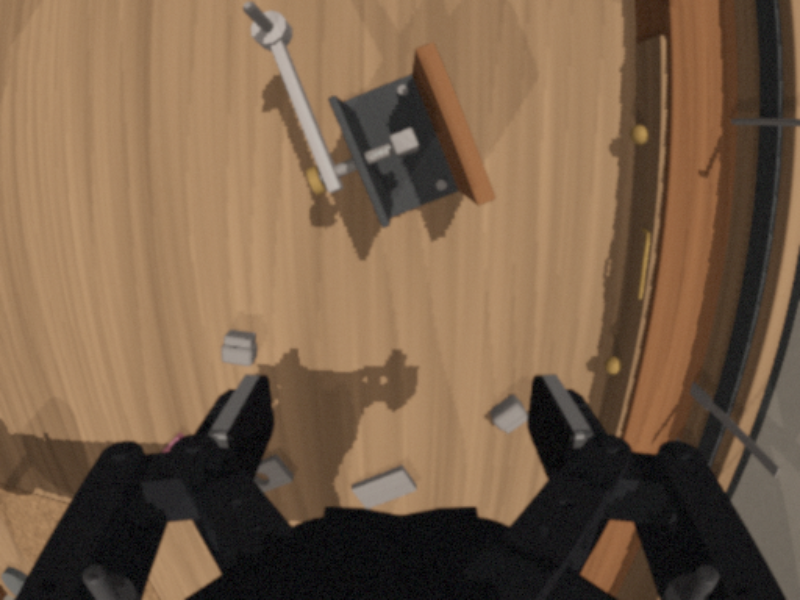

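The scene view shows the bracket at (365,360) and the post at (433,360). The grey plate with a hole is at about (348,236), the holeless one at (290,260), and a pink look-alike at (393,220). In the wrist view, the holed grey plate is at (272,474), the blank at (384,487) and the pink edge at (172,442). The grey holed one fits the jig_plate. Next I measure and crop to confirm.

Run:
```python
from h import *
D=pickle.load(open('d0.pkl','rb'))
W=cloud(D['wrist'][1],D['wrist'][2],True)
S=cloud(D['scene'][1],D['scene'][2]); Z=cloud(D['side'][1],D['side'][2])
for n,C in (('wrist',W),('scene',S),('side',Z)):
    ok=np.isfinite(C[...,2])
    roi=ok&(C[...,0]>430)&(C[...,0]<850)&(abs(C[...,1])<350)
    print(n,'desk z',np.nanmedian(C[roi&(abs(C[...,2])<6)][:,2]))
    def comp(zl,zh,lab):
        m=(roi&(C[...,2]>zl)&(C[...,2]<zh)).astype(np.uint8)
        k,l,st,_=cv2.connectedComponentsWithStats(m)
        for i in range(1,k):
            if st[i,4]<25: continue
            p=C[l==i]; r=cv2.minAreaRect(p[:,:2].astype(np.float32))
            print(lab,'px',st[i],'c',np.round(r[0]),'sz',np.round(r[1]),'ang',round(r[2],1),'z',np.round(np.percentile(p[:,2],[5,50,95]),0),'rgb',np.median(D[n][0][l==i],0))
    comp(6,15,'low'); comp(80,135,'hi')
im=np.hstack([cv2.resize(D['wrist'][0][270:330,90:290],(800,240),interpolation=cv2.INTER_CUBIC)])
side=cv2.resize(D['side'][0],(480,360)); 
c=D['wrist'][0][0:150,150:330]; c=cv2.resize(c,(320,360)) 
cv2.imwrite('pics/b.png',np.vstack([im,np.hstack([side,c])])[...,::-1])
```

```text
wrist desk z -0.03416681813914124
low px [406   0   7  80 194] c [820. 166.] sz [112.   6.] ang 85.7 z [ 7. 11. 15.] rgb [69. 49. 35.]
low px [ 220   47   74   92 3133] c [625.  81.] sz [ 56. 101.] ang 22.6 z [ 7.  8. 10.] rgb [56. 51. 50.]
low px [391  92  18 136 274] c [819.  -3.] sz [  4. 190.] ang 0.4 z [ 9. 12. 15.] rgb [76. 58. 41.]
low px [144 212  20  18  73] c [486. -84.] sz [15. 35.] ang 40.8 z [ 7. 11. 15.] rgb [97. 90. 84.]
low px [383 239   8  31  66] c [ 819. -143.] sz [ 2. 51.] ang 0.8 z [ 9. 12. 15.] rgb [75. 58. 41.]
low px [313 253  22  15  81] c [ 720. -147.] sz [31. 11.] ang 19.6 z [ 6. 10. 15.] rgb [79. 72. 67.]
low px [163 293  25  22 284] c [ 488. -237.] sz [40. 34.] ang 26.7 z [ 7. 10. 11.] rgb [101.  93.  88.]
low px [225 300  42  26 587] c [ 606. -250.] sz [61. 33.] ang 27.3 z [ 8. 10. 11.] rgb [156. 147. 139.]
hi px [ 155    1  113  145 2808] c [572.  98.] sz [ 69. 154.] ang 46.3 z [ 82.  90. 116.] rgb [143.5 130.  118. ]
hi px [ 266   27   51  105 1645] c [655.  93.] sz [ 13. 100.] ang 22.2 z [ 88. 102. 103.] rgb [153. 104.  68.]
scene desk z -0.1076784099
[... 1197 characters left out ...]
  68  78 233] c [ 823. -221.] sz [  8. 258.] ang 1.3 z [ 6. 11. 15.] rgb [74. 48. 30.]
low px [353 257  13   6  31] c [ 721. -167.] sz [14. 30.] ang 78.6 z [ 7. 10. 15.] rgb [94. 87. 79.]
low px [247 258  13   5  38] c [ 475. -101.] sz [ 9. 29.] ang 68.3 z [ 7. 11. 14.] rgb [95. 88. 80.]
low px [316 285  28  24 350] c [ 606. -250.] sz [62. 33.] ang 26.6 z [ 7. 10. 12.] rgb [168. 159. 147.]
low px [257 294  30  26 363] c [ 477. -242.] sz [62. 33.] ang 28.7 z [ 7. 10. 12.] rgb [98. 91. 83.]
low px [263 333  28  23 326] c [ 455. -336.] sz [55. 32.] ang 32.9 z [ 8. 10. 12.] rgb [196. 136. 146.]
hi px [247 162  65  34 767] c [602. 108.] sz [103. 169.] ang 20.9 z [ 82.  94. 114.] rgb [86. 60. 43.]
```

View pics/b.png

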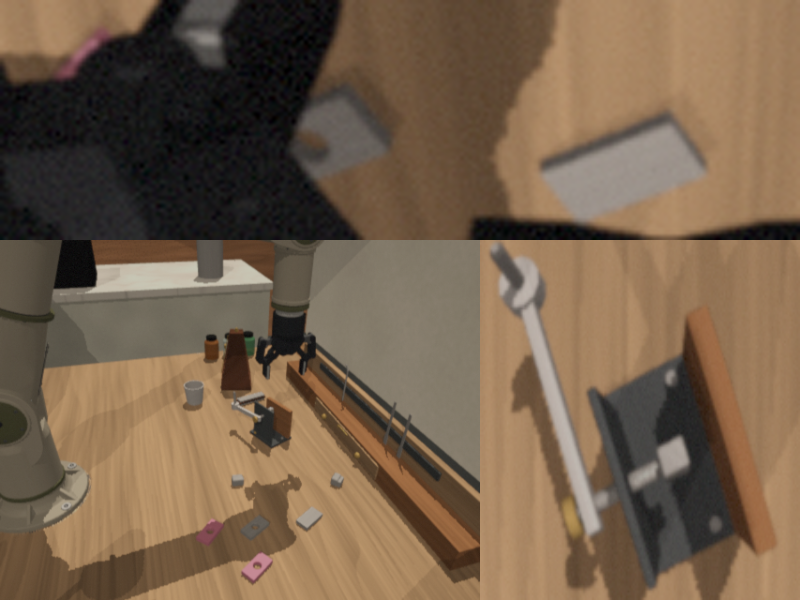

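The crop confirms it: the grey plate with a hole is the jig_plate, at side-camera px (271,306), world (477,-242). Its two pink look-alikes are left and below it, and the blank has no hole. I'll do one more numeric refinement before moving.

Run:
```python
from h import *
D=pickle.load(open('d0.pkl','rb'))
W=cloud(D['wrist'][1],D['wrist'][2],True);S=cloud(D['scene'][1],D['scene'][2]); Z=cloud(D['side'][1],D['side'][2])
a=np.radians(22.4); O=np.array([625.4,81.4]); R=np.array([[np.cos(a),np.sin(a)],[-np.sin(a),np.cos(a)]])
for n,C in (('wrist',W),('scene',S),('side',Z)):
    P=C[np.isfinite(C[...,2])]; B=np.c_[(P[:,:2]-O)@R.T,P[:,2]]
    def q(lab,xr,yr,zr):
        m=np.all([(B[:,i]>r[0])&(B[:,i]<r[1]) for i,r in enumerate((xr,yr,zr))],0); b=B[m]
        if len(b)>3: print(n,lab,len(b),np.round(np.percentile(b,[3,50,97],axis=0),1).tolist())
        return b
    q('walltop',(15,50),(-70,70),(99,106)); q('plate top',(-40,-15),(-60,60),(110,119))
    q('head',(-16,16),(-18,18),(78,104)); q('post',(-70,-30),(90,130),(90,150))
    q('shoulder',(-70,-30),(85,130),(50,82))
    b=q('arm',(-60,-40),(0,85),(50,105))
    if len(b)>10:
        bb=b[np.argsort(b[:,1])]
        pts=[(y,np.percentile(b[(abs(b[:,1]-y)<5)][:,2],90)) for y in range(5,85,10) if (abs(b[:,1]-y)<5).sum()>3]
        print('  slope',np.polyfit(*zip(*pts),1))
    if n=='side':
        m=(abs(P[:,0]-477)<45)&(abs(P[:,1]+242)<45)&(P[:,2]>7)&(P[:,2]<14);p=P[m].astype(np.float32)
        print(cv2.minAreaRect(p[:,:2]),cv2.minAreaRect(p[p[:,2]>9][:,:2]))
d,ci=D['side'][1],D['side'][2]
im=D['side'][0][285:330,245:300]
cv2.imwrite('pics/c.png',cv2.resize(im,(660,540),interpolation=cv2.INTER_CUBIC)[...,::-1])
```

```text
wrist walltop 1447 [[26.3, -46.9, 100.3], [32.0, -0.3, 101.9], [37.8, 46.2, 103.3]]
wrist plate top 555 [[-29.4, -37.3, 112.1], [-26.8, -0.6, 114.8], [-24.4, 37.0, 116.1]]
wrist head 302 [[-14.8, -6.0, 84.9], [-1.8, 0.3, 97.0], [6.6, 6.7, 99.1]]
wrist post 166 [[-52.2, 103.2, 90.7], [-48.2, 106.0, 110.5], [-45.1, 111.1, 121.8]]
wrist shoulder 180 [[-58.0, 85.9, 68.5], [-45.3, 94.6, 79.7], [-37.5, 113.8, 81.9]]
wrist arm 906 [[-56.8, 1.3, 75.7], [-48.7, 36.3, 86.7], [-44.8, 82.1, 92.6]]
  slope [-0.12892576 93.35839935]
scene walltop 164 [[26.7, -45.8, 99.3], [33.3, 2.3, 101.5], [38.7, 47.7, 104.6]]
scene plate top 70 [[-30.1, -34.7, 110.4], [-25.8, 1.6, 114.7], [-23.4, 39.2, 117.5]]
scene head 48 [[-13.5, -4.2, 80.1], [2.9, 3.0, 94.6], [8.0, 8.4, 99.9]]
scene post 22 [[-50.5, 106.5, 92.5], [-46.2, 110.7, 110.1], [-44.2, 113.4, 120.6]]
scene shoulder 49 [[-55.6, 86.1, 68.0], [-44.4, 105.3, 78.6], [-36.9, 117.0, 81.8]]
scene arm 144 [[-56.3, 2.1, 72.8], [-47.4, 44.6, 85.5], [-44.4, 81.9, 92.4]]
  slope [-0.13948895 94.25465212]
side walltop 111 [[25.4, -48.6, 99.4], [30.6, -1.4, 102.2], [37.8, 45.7, 104.3]]
side plate top 65 [[-31.2, -37.2, 110.6], [-28.5, -1.8, 114.2], [-25.0, 36.5, 117.0]]
side head 17 [[-5.2, -6.0, 91.1], [0.5, -2.5, 98.2], [7.1, 6.3, 101.0]]
side post 31 [[-53.4, 103.1, 92.0], [-50.6, 107.0, 106.3], [-46.2, 110.4, 121.1]]
side shoulder 33 [[-61.3, 88.5, 68.3], [-55.6, 96.8, 75.4], [-47.8, 107.7, 81.5]]
side arm 108 [[-55.0, 2.6, 72.3], [-52.6, 46.2, 83.9], [-46.2, 82.7, 93.1]]
  slope [-0.13366194 94.03398122]Traceback (most recent call last):
  File "<stdin>", line 21, in <module>
cv2.error: OpenCV(4.12.0) /io/opencv/modules/imgproc/src/convhull.cpp:143: error: (-215:Assertion failed) total >= 0 && (depth == CV_32F || depth == CV_32S) in function 'convexHull'
```

Call:
step_arm:
  increments:
    - [[-0.242,-0.148,0.11],[0,0,1.0],0.7]
    - [[-0.242,-0.148,0.11],[0,0,1.0],0.7]
    - [[-0.242,-0.148,0.11],[0,0,1.0],0.7]
    - [[-0.242,-0.148,0.11],[0,0,1.0],0.7]
    - [[-0.242,-0.148,0.11],[0,0,1.0],0.7]
    - [[-0.242,-0.148,0.11],[0,0,1.0],0.7]
    - [[-0.242,-0.148,0.11],[0,0,1.0],0.7]
    - [[-0.242,-0.148,0.11],[0,0,1.0],0.7]
    - [[-0.242,-0.148,0.11],[0,0,1.0],0.7]
    - [[-0.242,-0.148,0.11],[0,0,1.0],0.7]
    - [[-0.242,-0.148,0.11],[0,0,1.0],0.7]
    - [[-0.242,-0.148,0.11],[0,0,1.0],0.7]

```text
time_s: 1.15
eef_pos: [477.7, -241.1, 140.4]
ee_rot: [0.965, 0.261, 0.0, -0.0]
contact_force: [-0.5, -0.4, 0.7]
gripper_width: 60.0
finger_force: 0.0
```

Run:
```python
from h import *
from scipy.spatial.transform import Rotation as Ro
s=bot.state(); print(s['eef_pos'],s['gripper_width'],s['time_s']); M=Ro.from_quat(s['ee_rot']).as_matrix(); print(M.round(3))
out=[]
for n in ['wrist','side','scene']:
    im,d,ci=grab(n); C=cloud(d,ci,n=='wrist')
    C=np.nan_to_num(C,nan=-999)
    m=((abs(C[...,0]-477)<70)&(abs(C[...,1]+242)<110)&(C[...,2]>6)&(C[...,2]<14)).astype(np.uint8)
    k,l,st,_=cv2.connectedComponentsWithStats(m)
    for i in range(1,k):
        if st[i,4]>40:
            p=C[l==i].astype(np.float32); r=cv2.minAreaRect(p[:,:2]); t=cv2.minAreaRect(p[p[:,2]>8.5][:,:2]); print(n,st[i],np.round(r[0],1),np.round(r[1],1),r[2],'top',np.round(t[0],1),np.round(t[1],1),t[2],np.median(im[l==i],0))
    out.append(im)
cv2.imwrite('pics/c.png',np.hstack([cv2.resize(out[0],(400,300)),cv2.resize(out[1][270:360,220:340],(400,300))])[...,::-1])
```

```text
[ 477.66193415 -241.08964032  140.41017479] 59.9972436489974 1.15
[[ 0.864  0.503  0.   ]
 [ 0.503 -0.864  0.   ]
 [ 0.    -0.    -1.   ]]Traceback (most recent call last):
  File "<stdin>", line 12, in <module>
cv2.error: OpenCV(4.12.0) /io/opencv/modules/imgproc/src/convhull.cpp:143: error: (-215:Assertion failed) total >= 0 && (depth == CV_32F || depth == CV_32S) in function 'convexHull'
```

Run:
```python
from h import *
out=[]
for n in ['wrist','side']:
    im,d,ci=grab(n); C=np.nan_to_num(cloud(d,ci,n=='wrist'),nan=-999)
    m=((abs(C[...,0]-477)<70)&(abs(C[...,1]+242)<110)&(C[...,2]>6)&(C[...,2]<14)).astype(np.uint8)
    k,l,st,_=cv2.connectedComponentsWithStats(m)
    for i in range(1,k):
        if st[i,4]>40:
            p=C[l==i][:,:2].astype(np.float32).copy(); r=cv2.minAreaRect(p); print(n,st[i],np.round(r[0],1),np.round(r[1],1),round(r[2],1),np.median(im[l==i],0))
    out.append(im)
cv2.imwrite('pics/c.png',np.hstack([cv2.resize(out[0],(400,300)),cv2.resize(out[1][270:360,220:340],(400,300))])[...,::-1])
```

```text
wrist [ 241  150   36   66 2025] [ 477.4 -243.3] [61.1 31.1] 29.6 [146. 137. 130.]
wrist [312 222  33  24 488] [ 466.8 -328.9] [25.4 32.6] 33.8 [123.  73.  80.]
side [257 294  30  26 360] [ 477.8 -242.2] [61.8 34.3] 27.8 [169. 159. 147.]
side [257 333  34  26 396] [ 452.1 -337.3] [61.8 33.2] 33.3 [130.  74.  82.]
```

View pics/c.png

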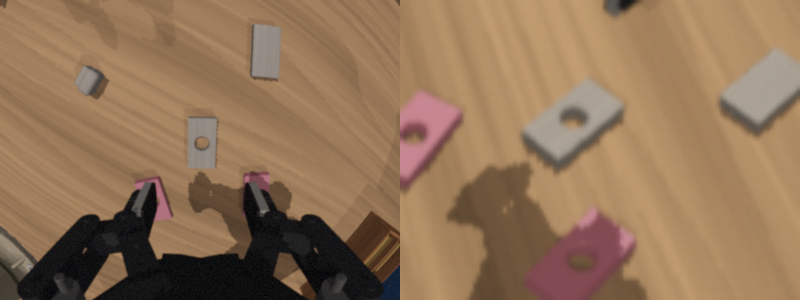

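Call:
step_arm:
  increments:
    - [[0,0.001,0.04],[0,0,0.02],0.55]
    - [[0,0.001,0.08],[0,0,0.02],0.55]
    - [[0,0.001,0.105],[0,0,0.02],0.55]
    - [[0,0.001,0.116],[0,0,0.02],0.55]
    - [[0,0.001,0.119],[0,0,0.02],0.55]
    - [[0,0.001,0.119],[0,0,0.02],0.55]

```text
time_s: 1.8
eef_pos: [477.7, -242.8, 21.4]
ee_rot: [0.969, 0.249, -0.0, -0.0]
contact_force: [0.1, -0.2, 0.7]
gripper_width: 47.0
finger_force: 0.0
```

Run:
```python
from h import *
s=bot.state(); print(s['eef_pos'],s['contact_force'],s['gripper_width'])
w,d,ci=grab('wrist'); s,_,_=grab('side')
C=cloud(d,ci,True)
print('cam',ci['T'][:3,3])
cv2.imwrite('pics/d.png',np.hstack([cv2.resize(w[150:384,150:400],(400,375)),cv2.resize(s[250:340,210:330],(400,375))])[...,::-1])
```

```text
[ 477.74097588 -242.75324827   21.43097274] [ 0.11557639 -0.18924719  0.73938465] 47.01089871018499
cam [ 545.17081295 -205.25554779  144.95225522]
```

View pics/d.png

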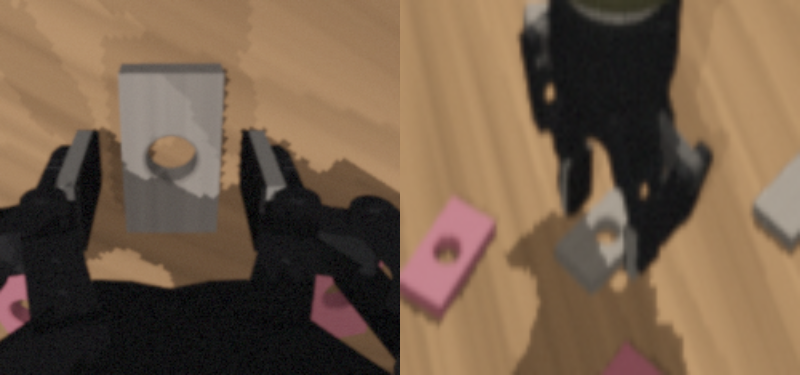

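The plate is centred between the pads, with the hole at (170,157) and a pad on each side. I'll lower 2 mm and close.

Call:
step_arm:
  increments:
    - [[0,0,0.002],[0,0,0],0.5]
    - [[0,0,0.002],[0,0,0],0.2]
    - [[0,0,0.002],[0,0,0],0.2]
    - [[0,0,0.002],[0,0,0],0.2]
    - [[0,0,0.002],[0,0,0],0.2]
    - [[0,0,0.002],[0,0,0],0.2]
    - [[0,0,-0.03],[0,0,0],0.2]
    - [[0,0,-0.06],[0,0,0],0.2]
    - [[0,0,-0.09],[0,0,0],0.2]
    - [[0,0,-0.12],[0,0,0],0.2]
    - [[0,0,-0.15],[0,0,0],0.2]
    - [[0,0,-0.18],[0,0,0],0.2]
    - [[0,0,-0.18],[0,0,0],0.2]

```text
time_s: 2.98
eef_pos: [480.1, -244.3, 208.5]
ee_rot: [0.969, 0.249, 0.005, 0.003]
contact_force: [1.4, -1.9, -0.5]
gripper_width: 30.1
finger_force: 60.3
```

Run:
```python
from h import *
from scipy.spatial.transform import Rotation as Ro
s=bot.state(); print(s['eef_pos'],s['contact_force'],s['gripper_width'],s['finger_force']); M=Ro.from_quat(s['ee_rot']).as_matrix(); print(M.round(3))
for n in ('wrist','side'):
    w,d,ci=grab(n); C=np.nan_to_num(cloud(d,ci,n=='wrist'),nan=-9999)
    T=(C-s['eef_pos'])@M   # tool coords
    # bounding of plate: points within width
    m=(abs(T[...,0])<45)&(abs(T[...,1])<14.5)&(T[...,2]>-5)&(T[...,2]<35)
    p=T[m]; print(n,m.sum(),np.percentile(p,[2,50,98],axis=0).round(1).tolist())
    q=p[abs(p[:,0])>12]; print('  plane z~x,y',np.linalg.lstsq(np.c_[q[:,:2],np.ones(len(q))],q[:,2],rcond=None)[0].round(3))
    if n=='wrist': cv2.imwrite('pics/e.png',cv2.resize(w[130:384,130:410],(660,600))[...,::-1])
```

```text
[ 480.1177705  -244.34259637  208.49100748] [ 1.42919597 -1.90816899 -0.5348874 ] 30.05707198381782 60.3416533023119
[[ 0.876  0.481  0.01 ]
 [ 0.481 -0.876 -0.004]
 [ 0.007  0.008 -1.   ]]
wrist 5458 [[-29.2, -14.0, 9.8], [7.1, 0.2, 11.1], [29.2, 14.0, 19.0]]
  plane z~x,y [ 2.4000e-02 -1.0000e-03  1.1327e+01]
side 276 [[-31.6, -14.1, 11.6], [-17.8, -1.5, 14.0], [25.4, 14.3, 23.0]]
  plane z~x,y [-6.0000e-03  9.2000e-02  1.5221e+01]
```

View pics/e.png

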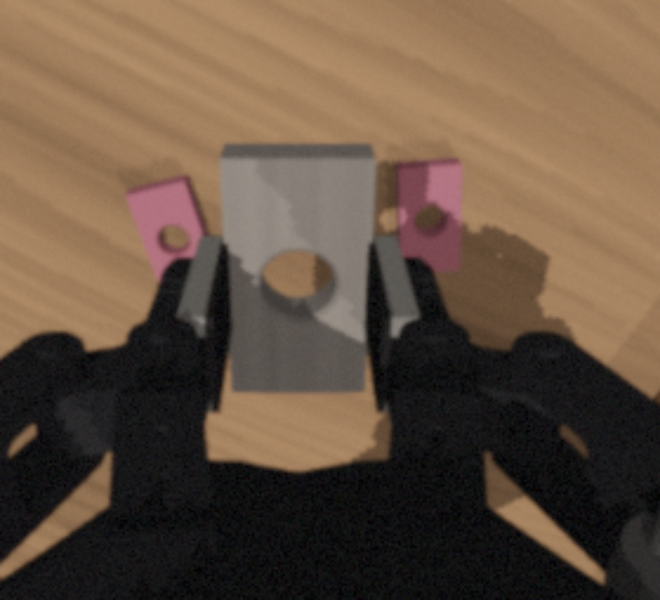

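Plate held squarely: 30 mm pad width, 60 N, hole centred at (298,275), and underside about 20 mm ahead of the TCP. Now carrying it over to above the post tip.

Call:
step_arm:
  increments:
    - [[0.01,-0.013,0],[0,0,-0.05],0.2]
    - [[0.025,-0.033,0],[0,0,-0.12],0.2]
    - [[0.045,-0.06,0],[0,0,-0.21],0.2]
    - [[0.068,-0.09,0],[0,0,-0.3],0.2]
    - [[0.091,-0.12,0],[0,0,-0.39],0.2]
    - [[0.114,-0.15,0],[0,0,-0.48],0.2]
    - [[0.136,-0.18,0],[0,0,-0.57],0.2]
    - [[0.159,-0.21,0],[0,0,-0.66],0.2]
    - [[0.182,-0.24,0],[0,0,-0.75],0.2]
    - [[0.204,-0.27,0],[0,0,-0.84],0.2]
    - [[0.224,-0.296,0],[0,0,-0.91],0.2]
    - [[0.238,-0.315,0],[0,0,-0.97],0.2]
    - [[0.246,-0.325,0],[0,0,-1.0],0.2]
    - [[0.248,-0.328,0],[0,0,-1.0],0.2]
    - [[0.248,-0.328,0],[0,0,-1.0],0.2]

```text
time_s: 4.33
eef_pos: [536.6, 163.7, 200.5]
ee_rot: [0.715, 0.699, -0.001, -0.0]
contact_force: [-0.3, -0.6, -1.3]
gripper_width: 30.2
finger_force: 60.3
```

Call:
step_arm:
  increments:
    - [[0,0,0],[0,0,-0.1],0.2]
    - [[0,0,0],[0,0,-0.2],0.2]
    - [[0,0,0],[0,0,-0.3],0.2]
    - [[0,0,0],[0,0,-0.38],0.2]
    - [[0,0,0],[0,0,-0.393],0.2]
    - [[0,0,0],[0,0,-0.393],0.2]
    - [[0,0,0],[0,0,-0.393],0.2]
    - [[0,0,0],[0,0,-0.393],0.2]

```text
time_s: 5.0
eef_pos: [536.9, 163.2, 201.3]
ee_rot: [0.558, 0.83, -0.0, 0.0]
contact_force: [0.2, 0.0, -1.6]
gripper_width: 30.2
finger_force: 60.3
```

```bash
cat >> h.py <<'E'
from scipy.spatial.transform import Rotation as Ro
A=np.radians(22.4); O=np.array([625.4,81.4]); RB=np.array([[np.cos(A),np.sin(A)],[-np.sin(A),np.cos(A)]])
def br(P): P=np.atleast_2d(P); return np.c_[(P[:,:2]-O)@RB.T,P[:,2]]
E
python3 - <<'E'
from h import *
s=bot.state(); print(s['time_s'],s['eef_pos'],'bracket',br(s['eef_pos']),s['contact_force'],s['gripper_width']); M=Ro.from_quat(s['ee_rot']).as_matrix(); print(M.round(3), np.degrees(np.arctan2(M[1,1],M[0,1])))
for n in ('wrist','scene','side'):
    w,d,ci=grab(n); C=cloud(d,ci,n=='wrist'); B=br(C[np.isfinite(C[...,2])])
    def q(lab,xr,yr,zr):
        m=np.all([(B[:,i]>r[0])&(B[:,i]<r[1]) for i,r in enumerate((xr,yr,zr))],0); b=B[m]
        if len(b)>3: print(n,lab,len(b),np.round(np.percentile(b,[3,50,97],axis=0),1).tolist())
    q('post',(-62,-35),(85,130),(90,135)); q('plate',(-70,-30),(70,160),(165,200))
E
```

```text
5.0 [536.88004327 163.16318849 201.29084726] bracket [[-50.68324588 109.32616484 201.29084726]] [ 0.1550494   0.04185307 -1.57007511] 30.19541983597456
[[-0.377  0.926 -0.   ]
 [ 0.926  0.377 -0.   ]
 [-0.    -0.    -1.   ]] 22.17197412618785
wrist post 5 [[-49.9, 109.9, 90.2], [-48.4, 110.1, 90.7], [-46.8, 110.8, 92.8]]
wrist plate 6277 [[-66.9, 82.4, 183.4], [-51.6, 118.5, 190.3], [-36.2, 139.7, 195.1]]
scene post 24 [[-49.4, 105.7, 91.0], [-46.0, 111.1, 108.4], [-44.6, 114.3, 120.6]]
scene plate 178 [[-67.8, 108.5, 181.8], [-52.4, 127.5, 189.9], [-33.3, 140.8, 195.6]]
side post 31 [[-53.9, 104.0, 92.3], [-49.9, 107.1, 107.9], [-45.9, 111.7, 121.1]]
side plate 154 [[-68.2, 79.1, 182.4], [-46.9, 97.3, 190.5], [-34.6, 133.7, 199.0]]
```

Call:
step_arm:
  increments:
    - [[0,0.001,0.02],[0,0,0],0.2]
    - [[0,0.001,0.04],[0,0,0],0.2]
    - [[0,0.001,0.058],[0,0,0],0.2]
    - [[-0.001,0.001,0.07],[0,0,0],0.2]
    - [[-0.002,0.001,0.08],[0,0,0],0.2]
    - [[-0.003,0.001,0.086],[0,0,0],0.2]
    - [[-0.003,0.001,0.086],[0,0,0],0.2]

```text
time_s: 5.73
eef_pos: [538.5, 161.2, 114.2]
ee_rot: [0.557, 0.831, -0.001, -0.001]
contact_force: [-0.2, -0.1, -1.1]
gripper_width: 29.9
finger_force: 60.3
```

Call:
step_arm:
  increments:
    - [[-0.001,0,0.004],[0,0,0],0.2]
    - [[-0.001,0,0.008],[0,0,0],0.2]
    - [[-0.001,0,0.011],[0,0,0],0.2]
    - [[-0.001,0,0.013],[0,0,0],0.2]
    - [[-0.001,0,0.013],[0,0,0],0.2]

```text
time_s: 6.15
eef_pos: [539.1, 160.7, 102.1]
ee_rot: [0.556, 0.831, -0.0, -0.0]
contact_force: [0.8, -0.2, -1.7]
gripper_width: 30.0
finger_force: 60.3
```

Run:
```python
from h import *
s=bot.state(); print(s['time_s'],'bracket',br(s['eef_pos']),s['contact_force'],s['gripper_width'])
ims=[]
for n in ('scene','side','wrist'):
    w,d,ci=grab(n); C=cloud(d,ci,n=='wrist'); ims.append(w); B=br(C[np.isfinite(C[...,2])])
    b=B[(abs(B[:,0]+50)<8)&(B[:,1]>0)&(B[:,1]<70)&(B[:,2]>50)&(B[:,2]<100)]
    pts=[(y,np.percentile(b[(abs(b[:,1]-y)<5)][:,2],90)) for y in range(5,70,10) if (abs(b[:,1]-y)<5).sum()>3]
    if len(pts)>2: print(n,'slope',np.polyfit(*zip(*pts),1))
    b=B[(abs(B[:,0]+50)<7)&(B[:,1]>95)&(B[:,1]<120)&(B[:,2]>98)&(B[:,2]<130)]
    if len(b): print(n,'post',len(b),np.percentile(b,[3,50,97],axis=0).round(1).tolist())
cv2.imwrite('pics/f.png',np.hstack([cv2.resize(ims[0][180:270,200:300],(400,360)),cv2.resize(ims[2][130:350,130:390],(400,360))])[...,::-1])
```

```text
6.15 bracket [[-49.51867144 106.23504054 102.06906211]] [ 0.80280219 -0.20452106 -1.73139244] 30.018326255947557
scene slope [-0.19233402 94.46546168]
scene post 5 [[-49.4, 113.4, 104.1], [-46.7, 114.0, 111.6], [-45.7, 115.0, 113.4]]
side slope [-0.18009283 93.87217271]
side post 18 [[-53.3, 105.3, 98.3], [-50.1, 108.2, 108.2], [-46.9, 113.7, 116.9]]
wrist slope [-0.13627154 91.53110112]
wrist post 370 [[-52.3, 110.0, 98.9], [-49.0, 113.0, 112.7], [-45.5, 115.0, 117.0]]
```

View pics/f.png

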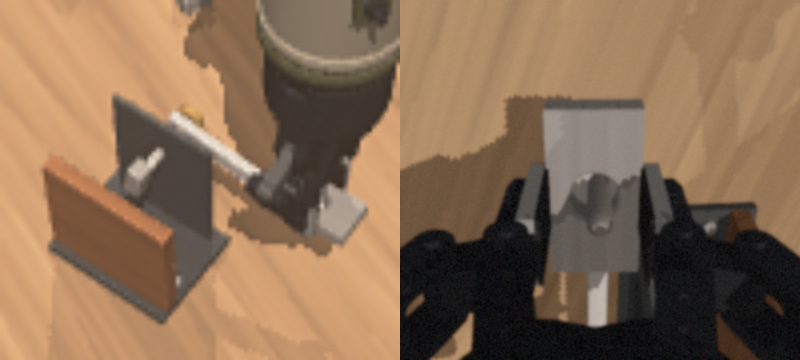

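The post tip shows through the hole at (597,225). The arm has yielded to about 0.18 rad, so the plate is on the shoulder. I'll follow it down to near the droop stop and open.

Call:
step_arm:
  increments:
    - [[0,0,0.004],[0,0,0],0.2]
    - [[0,0,0.008],[0,0,0],0.2]
    - [[0,0,0.01],[0,0,0],0.2]
    - [[0,0,0.01],[0,0,0],0.25]
    - [[0,0,0.01],[0,0,0],0.4]
    - [[0,0,0.01],[0,0,0],0.5]
    - [[0,0,0.01],[0,0,0],0.6]
    - [[0,0,0.01],[0,0,0],0.7]
    - [[0,0,0.01],[0,0,0],0.7]
    - [[0,0,0.01],[0,0,0],0.7]

```text
time_s: 7.13
eef_pos: [539.3, 160.8, 92.4]
ee_rot: [0.556, 0.831, 0.0, 0.0]
contact_force: [-0.9, 0.5, 0.2]
gripper_width: 59.8
finger_force: 0.0
```

Call:
step_arm:
  increments:
    - [[0,0,-0.02],[0,0,0],0.7]
    - [[0,0,-0.05],[0,0,0],0.7]
    - [[0,0,-0.08],[0,0,0],0.7]
    - [[0,0,-0.11],[0,0,0],0.7]
    - [[0,0,-0.11],[0,0,0],0.7]
    - [[0,0,-0.11],[0,0,0],0.7]

```text
time_s: 7.63
eef_pos: [540.4, 161.2, 204.5]
ee_rot: [0.556, 0.831, 0.002, 0.001]
contact_force: [-0.9, 0.2, -0.2]
gripper_width: 59.9
finger_force: 0.0
```

Run:
```python
from h import *
s=bot.state(); print(s['time_s'],s['eef_pos'],'bracket',br(s['eef_pos']),s['contact_force'],s['gripper_width'])
M=Ro.from_quat(s['ee_rot']).as_matrix(); print(M.round(3))
ims=[]
for n in ('scene','side','wrist'):
    w,d,ci=grab(n); C=cloud(d,ci,n=='wrist'); ims.append(w); B=br(C[np.isfinite(C[...,2])])
    b=B[(abs(B[:,0]+50)<8)&(B[:,1]>0)&(B[:,1]<70)&(B[:,2]>50)&(B[:,2]<100)]
    pts=[(y,np.percentile(b[(abs(b[:,1]-y)<5)][:,2],90)) for y in range(5,70,10) if (abs(b[:,1]-y)<5).sum()>3]
    if len(pts)>2: print(n,'slope',np.polyfit(*zip(*pts),1))
    b=B[(abs(B[:,0]+50)<25)&(B[:,1]>68)&(B[:,1]<145)&(B[:,2]>55)&(B[:,2]<92)]
    if len(b): print(n,'plate',len(b),np.percentile(b,[2,50,98],axis=0).round(1).tolist(),np.linalg.lstsq(np.c_[b[:,:2]-[-50,105],np.ones(len(b))],b[:,2],rcond=None)[0].round(3))
cv2.imwrite('pics/g.png',np.hstack([cv2.resize(ims[0][180:270,200:300],(400,360)),cv2.resize(ims[2][130:350,130:390],(400,360))])[...,::-1])
```

```text
7.6333 [540.40163705 161.19121304 204.53757698] bracket [[-48.17883175 106.1610077  204.53757698]] [-0.90744646  0.16661032 -0.24873622] 59.93520576348056
[[-0.381  0.925  0.004]
 [ 0.925  0.381  0.001]
 [-0.     0.005 -1.   ]]
scene slope [-0.28679741 94.20533683]
scene plate 292 [[-66.2, 72.1, 60.7], [-46.5, 110.2, 72.5], [-34.0, 138.6, 84.5]] [-0.079 -0.2   74.372]
side slope [-0.30410495 94.65283215]
side plate 193 [[-67.8, 71.9, 57.5], [-53.4, 95.5, 73.3], [-36.8, 138.7, 87.9]] [ 1.9100e-01 -6.0000e-02  7.3811e+01]
wrist slope [-0.28918943 93.77547183]
wrist plate 2442 [[-65.9, 73.9, 64.3], [-50.1, 109.0, 73.2], [-35.2, 138.1, 83.3]] [-5.0000e-03 -2.4200e-01  7.5166e+01]
```

View pics/g.png

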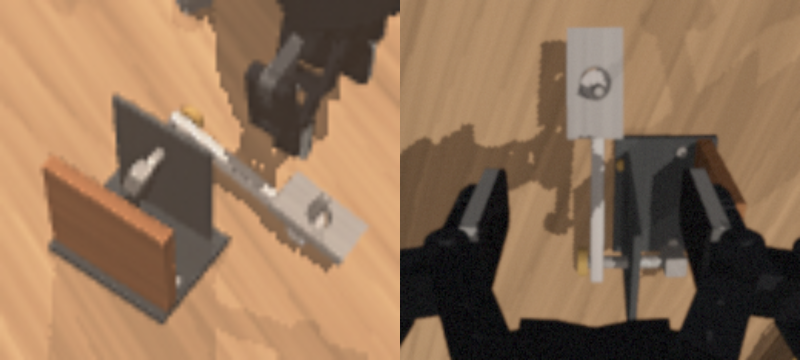

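Plate hung: it sits flat on the shoulder, following the arm's droop, with the post in its hole at (594,83). Now moving over the bolt head and turning 90°.

Call:
step_arm:
  increments:
    - [[-0.01,0.005,0],[0,0,0.1],0.7]
    - [[-0.025,0.012,0],[0,0,0.2],0.7]
    - [[-0.045,0.021,0],[0,0,0.3],0.7]
    - [[-0.065,0.03,0],[0,0,0.4],0.7]
    - [[-0.085,0.039,0],[0,0,0.5],0.7]
    - [[-0.1,0.046,0],[0,0,0.6],0.7]
    - [[-0.106,0.049,0],[0,0,0.7],0.7]
    - [[-0.106,0.049,0],[0,0,0.8],0.7]
    - [[-0.106,0.049,0],[0,0,0.9],0.7]
    - [[-0.106,0.049,0],[0,0,1.0],0.7]

```text
time_s: 8.62
eef_pos: [624.2, 81.1, 200.2]
ee_rot: [0.899, 0.439, -0.002, -0.0]
contact_force: [0.6, 0.4, 0.1]
gripper_width: 59.8
finger_force: 0.0
```

Call:
step_arm:
  increments:
    - [[0,0,0.01],[0,0,0.1],0.7]
    - [[0,0,0.02],[0,0,0.2],0.7]
    - [[0,0,0.03],[0,0,0.3],0.7]
    - [[0,0,0.04],[0,0,0.4],0.7]
    - [[0,0,0.04],[0,0,0.5],0.7]
    - [[0,0,0.04],[0,0,0.5],0.7]
    - [[0,0,0.04],[0,0,0.5],0.7]
    - [[0,0,0.04],[0,0,0.5],0.7]

```text
time_s: 9.28
eef_pos: [624.8, 81.4, 161.9]
ee_rot: [0.981, 0.196, -0.0, 0.0]
contact_force: [-0.8, -1.0, 0.6]
gripper_width: 59.4
finger_force: 0.0
```

Run:
```python
from h import *
s=bot.state(); print(s['time_s'],s['eef_pos'],'bracket',br(s['eef_pos']),s['contact_force'],s['gripper_width'])
M=Ro.from_quat(s['ee_rot']).as_matrix(); print(M.round(3),np.degrees(np.arctan2(M[1,1],M[0,1])))
w,d,ci=grab('wrist'); C=cloud(d,ci,True); B=br(C[np.isfinite(C[...,2])])
def q(lab,xr,yr,zr):
    m=np.all([(B[:,i]>r[0])&(B[:,i]<r[1]) for i,r in enumerate((xr,yr,zr))],0); b=B[m]
    if len(b)>3: print(lab,len(b),np.round(np.percentile(b,[3,50,97],axis=0),1).tolist())
q('head',(-16,16),(-18,18),(88,104)); q('wall',(20,45),(-55,55),(99,106));q('fp',(-40,-18),(-50,50),(110,119))
cv2.imwrite('pics/i.png',cv2.resize(w,(640,480))[...,::-1])
```

```text
9.2833 [624.76682919  81.40527443 161.86718417] bracket [[ -0.58338563   0.24615909 161.86718417]] [-0.76879846 -0.95627803  0.56643415] 59.409307993727914
[[ 0.923  0.384 -0.001]
 [ 0.384 -0.923 -0.   ]
 [-0.001 -0.    -1.   ]] -67.41641365043094
head 500 [[-14.0, -5.2, 88.4], [1.2, 1.1, 96.7], [7.3, 8.0, 99.3]]
wall 2893 [[26.9, -46.7, 100.4], [32.7, -0.1, 101.9], [38.3, 46.5, 103.1]]
fp 1029 [[-29.2, -34.7, 110.4], [-25.6, 0.3, 114.4], [-24.1, 35.1, 115.8]]
```

View pics/i.png

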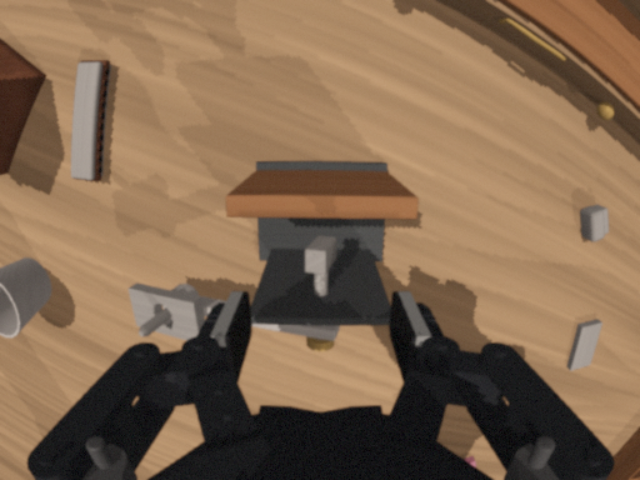

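Centred over the head, at (320,245) in the gap, with the fingers straddling it. Descending and squeezing gradually.

Call:
step_arm:
  increments:
    - [[0.001,0,0.02],[0,0,0],0.65]
    - [[0.001,0,0.04],[0,0,0],0.6]
    - [[0.001,0,0.06],[0,0,0],0.55]
    - [[0.001,0,0.073],[0,0,0],0.5]
    - [[0.001,0,0.079],[0,0,0],0.45]
    - [[0.001,0,0.079],[0,0,0],0.4]
    - [[0.001,0,0.079],[0,0,0],0.4]

```text
time_s: 9.92
eef_pos: [626.2, 81.8, 83.9]
ee_rot: [0.981, 0.194, 0.0, -0.0]
contact_force: [-0.1, 1.2, 0.8]
gripper_width: 34.6
finger_force: 0.0
```

Call:
step_arm:
  increments:
    - [[0,0,0],[0,0,0],0.3]
    - [[0,0,0],[0,0,0],0.25]
    - [[0,0,0],[0,0,0],0.22]
    - [[0,0,0],[0,0,0],0.2]
    - [[0,0,0],[0,0,0],0.18]
    - [[0,0,0],[0,0,0],0.16]
    - [[0,0,0],[0,0,0],0.14]
    - [[0,0,0],[0,0,0],0.12]
    - [[0,0,0],[0,0,0],0.1]
    - [[0,0,0],[0,0,0],0.05]
    - [[0,0,0],[0,0,0],0]
    - [[0,0,0],[0,0,0],0]
    - [[0,0,0],[0,0,0],0]
    - [[0,0,0],[0,0,0],0]
    - [[0,0,0],[0,0,0],0]
    - [[0,0,0],[0,0,0],0]

```text
time_s: 11.25
eef_pos: [626.5, 81.8, 83.8]
ee_rot: [0.981, 0.194, 0.001, 0.0]
contact_force: [5.6, 0.4, 4.5]
gripper_width: 11.2
finger_force: 58.5
```

Run:
```python
from h import *
s=bot.state(); print(s['time_s'],s['eef_pos'],'bracket',br(s['eef_pos']),s['contact_force'],s['moment'],s['gripper_width'],s['finger_force'])
ims=[]
for n in ('scene','side','wrist'):
    w,d,ci=grab(n); C=cloud(d,ci,n=='wrist'); ims.append(w); B=br(C[np.isfinite(C[...,2])])
    b=B[(abs(B[:,0]+50)<8)&(B[:,1]>0)&(B[:,1]<70)&(B[:,2]>50)&(B[:,2]<100)]
    pts=[(y,np.percentile(b[(abs(b[:,1]-y)<5)][:,2],90)) for y in range(5,70,10) if (abs(b[:,1]-y)<5).sum()>3]
    if len(pts)>2: print(n,'slope',np.polyfit(*zip(*pts),1))
    b=B[(abs(B[:,0]+50)<18)&(B[:,1]>68)&(B[:,1]<145)&(B[:,2]>99)&(B[:,2]<112)]
    if len(b): print(n,'plate top',len(b),np.percentile(b,[2,50,98],axis=0).round(1).tolist(),np.linalg.lstsq(np.c_[b[:,:2]-[-50,105],np.ones(len(b))],b[:,2],rcond=None)[0].round(3))
cv2.imwrite('pics/j.png',np.hstack([cv2.resize(ims[0][160:280,180:310],(400,360)),cv2.resize(ims[1][120:240,220:350],(400,360))])[...,::-1])
```

```text
11.25 [626.48023283  81.77117633  83.7589331 ] bracket [[ 1.14016928e+00 -6.84751308e-02  8.37589331e+01]] [5.55220518 0.41512692 4.48636172] [-0.16507962 -1.18093726 -0.09284135] 11.222247648627727 58.53606462478638
scene slope [-4.24901751e-02  9.33379705e+01]
scene plate top 237 [[-66.4, 81.5, 99.9], [-47.4, 111.7, 103.0], [-34.6, 139.6, 107.1]] [-6.00000e-03 -2.90000e-02  1.03356e+02]
side slope [-3.02763347e-02  9.38555736e+01]
side plate top 144 [[-67.5, 78.6, 99.1], [-52.5, 102.0, 103.9], [-34.4, 139.5, 107.3]] [ 1.00000e-02 -3.00000e-03  1.03585e+02]
wrist plate top 912 [[-62.9, 101.7, 99.2], [-39.7, 125.3, 102.6], [-34.3, 139.0, 103.9]] [-4.70000e-02 -1.30000e-02  1.02989e+02]
```

View pics/j.png

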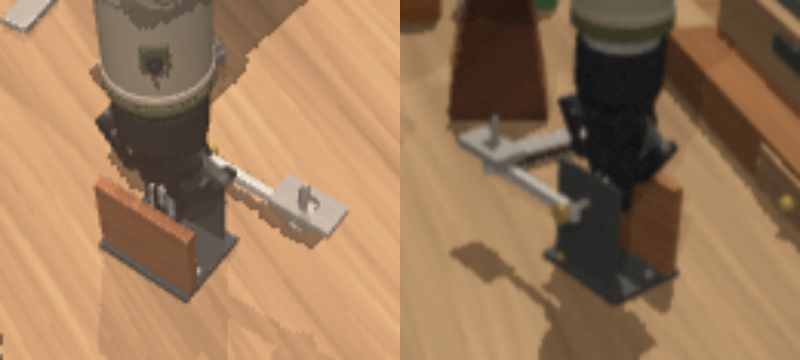

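The arm is close to level, with the plate still on the post at (308,195). My slope readings are biased by a degree or so, so I'll average frames before any fine correction.

```bash
cat > lev.py <<'E'
from h import *
s=bot.state(); M=Ro.from_quat(s['ee_rot']).as_matrix(); print('tool z',M[:,2].round(4),s['contact_force'].round(1),s['gripper_width'],s['finger_force'])
for n in ('scene','side'):
    fr=[grab(n) for _ in range(5)]
    d=np.stack([f[1] for f in fr]); d=np.where(d>0,d,np.nan); d=np.nan_to_num(np.nanmedian(d,0))
    C=cloud(d,fr[0][2]); B=br(C[np.isfinite(C[...,2])])
    def pl(lab,xr,yr,z0,tol):
        b=B[(B[:,0]>xr[0])&(B[:,0]<xr[1])&(B[:,1]>yr[0])&(B[:,1]<yr[1])&(abs(B[:,2]-z0)<tol)]
        for _ in range(6):
            c=np.linalg.lstsq(np.c_[b[:,1]-105,np.ones(len(b))],b[:,2],rcond=None)[0]
            r=b[:,2]-np.c_[b[:,1]-105,np.ones(len(b))]@c; b=b[abs(r)<max(1.,2*r.std())] if r.std()>.5 else b
        print(n,lab,len(b),'slope %.4f z@105 %.1f sd %.2f'%(c[0],c[1],r.std()))
    pl('jig top',(-64,-36),(78,133),105,5); pl('wall top ref',(27,37),(-45,45),102,4); pl('harp',(-200,200),(130,300),20,3)
    pl('fplate',(-31,-24),(-38,38),115,3)
E
python3 lev.py
```

```text
tool z [ 1.4e-03  2.0e-04 -1.0e+00] [4.8 0.4 4. ] 10.912066752296601 58.535504937171936
scene jig top 139 slope -0.0342 z@105 103.4 sd 0.63
scene wall top ref 104 slope -0.0009 z@105 101.7 sd 0.61
scene harp 336 slope 0.0199 z@105 17.9 sd 0.70
scene fplate 0 slope 0.0000 z@105 0.0 sd nan
side jig top 69 slope -0.0266 z@105 104.4 sd 0.48
side wall top ref 17 slope -0.0219 z@105 99.7 sd 0.46
side harp 135 slope 0.0001 z@105 20.5 sd 1.28
side fplate 36 slope 0.0018 z@105 115.4 sd 0.76
  ret = _var(a, axis=axis, dtype=dtype, out=out, ddof=ddof,
  arrmean = um.true_divide(arrmean, div, out=arrmean,
  ret = ret.dtype.type(ret / rcount)
```

The mean says about 0.025 rad of droop remains. I'll rotate the gripper about tool x (the bolt axis) by 1.5° to raise the post end.

Call:
step_arm:
  increments:
    - [[0,0,0],[0.012,0,0],0]
    - [[0,0,0],[0.025,0,0],0]
    - [[0,0,0],[0.025,0,0],0]
    - [[0,0,0],[0.025,0,0],0]
    - [[0,0,0],[0.025,0,0],0]
    - [[0,0,0],[0.025,0,0],0]
    - [[0,0,0],[0.025,0,0],0]
    - [[0,0,0],[0.025,0,0],0]

```text
time_s: 12.57
eef_pos: [626.4, 81.8, 83.7]
ee_rot: [0.981, 0.194, -0.002, -0.013]
contact_force: [5.1, 0.5, 5.2]
gripper_width: 11.3
finger_force: 59.2
```

```bash
python3 lev.py 2>/dev/null
```

```text
tool z [-0.0085  0.0243 -0.9997] [5.1 0.5 5.2] 11.250705287553645 59.22684967517853
scene jig top 129 slope 0.0008 z@105 106.1 sd 0.55
scene wall top ref 100 slope 0.0005 z@105 101.9 sd 0.54
scene harp 347 slope 0.0172 z@105 18.1 sd 0.65
scene fplate 0 slope 0.0000 z@105 0.0 sd nan
side jig top 75 slope -0.0017 z@105 107.1 sd 0.48
side wall top ref 15 slope -0.0129 z@105 100.7 sd 0.43
side harp 138 slope -0.0015 z@105 20.7 sd 1.29
side fplate 37 slope 0.0085 z@105 116.3 sd 0.74
```

Level now: slope about 0 and plate top at 106–107 mm, against 106 expected when fully seated. The head is held at 59 N. Handing in.

```bash
python3 -c "
from rig import bot
print(bot.job_done())"
```

```text
the job is handed in; nothing more can be done
None
```

The jig plate hangs by its hole on the post, down on the shoulder, and the gripper holds the bolt head at about 59 N with the arm level to within my measurement; I handed the job in at about 13 s of the 54 s, and no verdict came back.

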